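# Set a tube to its depth mark and lock it with a spring clip

## Robot

A 6-joint arm with a two-finger parallel gripper is mounted at the origin on the work surface; the furniture and walls round the work are solid. World frame = base frame: x ahead of the robot, y to its left, z up, the work surface at z = 0. Lengths are in m, angles in rad, forces in N, time in s.
With the tool pointing down it reaches from about 0.3 to 1 m from the base axis. Payload 5.1 kg.
Tool frame: the origin (TCP) lies midway between the tips of the shut fingers; the grasp point (between the pads) lies 19 mm behind it; z points along the fingers, y is the line along which they close (so a half turn about z gives the same grasp; the last joint's range is limited). The gripper opens to 95 mm and grips with 3 to 60 N. Pads are 20 mm wide; open, the fingers measure 119 mm over their backs; the gripper's body (75 mm by 180 mm) begins 59 mm behind the grasp point.
Start: joints at [1.169, 0.124, 1.65, -0, 1.367, -0.083], TCP at [0.204, 0.617, 0.191] pointing down, gripper open.
Joint ranges: [-2.61, 2.61], [-1.02, 2.33], [0.03, 2.71], [-1.35, 4.49], [0.32, 2.68], [-2.91, 2.91]. Speed limits (rad/s): [2.57, 2.57, 3.14, 3.14, 3.14, 3.14].

## Interface

Orientations are given as a unit quaternion [w, x, y, z].
In Python, from rig import ctrl, optics gives the robot as it stands. Calls block until the motion is done:
- ctrl.move_to(position, orientation): joint-space move of the TCP to a pose.
- ctrl.line_to(position, ori=None, v=0.15, max_force=None): straight line of the TCP; ori=None keeps the orientation; v is the mean speed in m/s. With max_force (N) it stops when the force on the tool has changed by that much, and returns True; else False.
- ctrl.goto_joints(angles): joint-space move.
- ctrl.gripper_open() and ctrl.clamp(effort=None): open the fingers fully, or close them until they stop; effort is the grip in N (None keeps the last).
- ctrl.hold(seconds).
- ctrl.ik(position, orientation): joint angles nearest the present ones, or None.
- optics.read_camera(name): name is "side" or "top"; returns a dict with "img" (420x560x3 uint8, blue, green, red), "fx", "fy", "cx", "cy" (pixels), "R" (3x3) and "t" (3): a world point X has camera coordinates R X + t. Camera axes: x right, y down, z forward; pixel columns grow to the right and rows downward; lengths in m; the calibration is good to about 2 mm. A picture is of the moment at which its call begins. There is no depth.
A pose or a line that the arm cannot do raises ctrl.PlanningError and nothing moves.
- ctrl.job_done(): hands the job in; it is judged then, once.
Readings, each from a call of its own:
- ctrl.get_clock(): time.
- ctrl.get_joint_positions(): joint angles.
- ctrl.get_dq(): joint speeds.
- ctrl.get_tau(): joint torques, N m.
- ctrl.get_ee_pos(): TCP position.
- ctrl.get_ee_rot(): TCP orientation.
- ctrl.get_ft_force(): force on the tool from outside, world axes, zero at the start.
- ctrl.get_ft_torque(): the same for the moment, N m.
- ctrl.get_gripper_width(): finger opening in m.
- ctrl.get_gripper_force(): force on a finger pad.
Only numpy, scipy, OpenCV 4.12 (cv2) and the standard library are available. Lean on these libraries where they do the work, as an engineer would, in place of code of your own. Each camera call takes 0.05 s, during which the arm holds its last target. There are 200 camera calls.

## Task

Slide the steel tube, plain end first, into the bore of the metal clamp block until the dark ring mark round the tube is level with the block's front face. Then push the open spring clip down through the gap in the block onto the tube's groove until it snaps fully home, its flat foot down on the block and its tab upright, let go, and leave the other things on the table where they stand.

Things in the scene. Friction and masses are not known exactly. Their poses are not given: they have to be found in the camera images.
- tube: Steel tube, 20 mm thick, 161 mm long, lying level on the rest, axis 45 mm up. Origin on the axis at the ring mark (dark line 3 mm wide); x along the axis to the plain end that goes in first. Along x, mm: black round head 28 thick, -75 to -60; shaft to +17; groove (neck 14 thick) +17 to +35; shaft to +80; tapered nose to +86, there 14 thick. About 0.12 kg, centre of mass near x +10 mm.
- tube_rest: Fixed wooden V rest that the tube lies on; origin on the table under the tube's axis, x along the tube's x. Its two supports, 8 mm thick, 40 to 45 mm wide, stand at x = -2 and +62 mm; the tube's mark may lie up to 6 mm either way along x from the origin. Free to grip from above between the tube's head and mark, about tube x = -32 mm.
- mouth (a point): Centre of the bore's mouth in the front face of the clamp block, 48 mm above the table; x runs level into the bore along its axis, z up. The bore is 23 mm in diameter (1.5 mm of play round the tube) and has no stop: the tube goes as deep as it is pushed, stays there by its weight when released, and settles about 1.5 mm below the bore's axis.
- block: Fixed clamp block; origin on the table under the front face, x as the mouth's. Two aluminium cheeks 50 mm wide, tops 65 mm above the table: front cheek x 0 to 20 mm, open gap to 32 mm, rear cheek to 62 mm; the bore passes through both. Dark base plate 86 x 78 x 10 mm, reaching 12 mm out before the front face.
- slot (a point): Point on the bore's axis in the middle of the block's 12 mm gap, 26 mm behind the front face, 48 mm above the table; axes as the mouth's. The gap is open above and at both sides; the clip goes down here. With the ring mark at the front face the middle of the tube's groove lies here.
- clip: Open spring clip. Origin at the centre of its C, on the tube's axis when home; z up to the tab, x along the tube (half a turn about z is the same). Steel part 6 mm thick in x: bridge 36 mm wide in y, z +8 to +14 mm, two sprung jaws down to z -9 mm, 24 mm wide over their backs, mouth 11 mm. Above: flat foot 26 x 24 x 3 mm, its underside at z +18 mm, then black tab 24 mm in y, 10 mm in x, to z +54 mm. About 0.06 kg.
- clip_tab (a point): Grip point in the clip's tab, 43 mm above the clip's origin, axes as the clip's; keep fingertips above the foot (its top is 22 mm below here). Pushed down on the groove, the jaws meet the neck with the clip's origin about 11 mm above the tube's axis, are widest at 6 mm, then close round it; the push takes about 5 to 10 N. Home, the foot lies flat on the tops of both cheeks, clip origin within 1.5 mm of the tube's axis.
- clip_holder: Fixed wooden block, 50 x 60 x 26 mm (x, y, z), with a slot in its top in which the clip stands jaws down, tab up, its x and y along the block's; the clip's origin is then 18 mm above the table. The clip lifts straight out. Origin under its centre.
- white_jar: Bystander: white screw-lid jar, 34 mm wide, 45 mm high; origin under its centre.
- marker: Bystander: marker pen lying down, 14 x 131 x 17 mm, long along its y; origin under its centre.
- dropper_bottle: Bystander: small white bottle with a pointed cap, 25 mm wide, 66 mm high; origin under its centre.
- reagent_bottle: Bystander: square dark bottle with a screw cap, 35 x 31 x 60 mm; origin under its centre.
- cup: Bystander: thin clear cup, 71 mm wide, 81 mm high; origin under its centre.
- wash_bottle: Bystander: squeeze bottle with a bent spout, 101 x 67 x 208 mm; origin under it.
- light_cover: Bystander: black cap-like cover, 54 x 52 x 33 mm; origin under its centre.
Things that resemble listed ones, but are neither listed nor needed, are in the scene too. Leave any pink look-alike of the clip alone.

How it is judged:
On the way, in this order (a step that is already met when the one before it is completed fails the run):
1. the tube lies in the bore with its ring mark at the front face, within 3 mm (x of tube in the frame of mouth between -0.003 and 0.003 m and y of tube in the frame of mouth between -0.004 and 0.004 m and z of tube in the frame of mouth between -0.004 and 0.004 m and angle between the x axis of tube and the x axis of mouth, either way round below 0.1 rad), for 0.2 s.
2. the clip is snapped onto the tube's groove in the gap (all of step 1 and z of clip in the frame of slot between -0.005 and 0.003 m and x of clip in the frame of slot between -0.005 and 0.005 m and y of clip in the frame of slot between -0.005 and 0.005 m and angle between clip's own z axis and vertical below 0.2 rad), for 0.2 s.
At the end, for the whole second after the job is handed in: Ring mark within 3 mm of the block's front face, tube within 4 mm and 0.1 rad of the bore's axis; clip home in the gap: origin 5 mm below to 3 mm above the bore's axis, within 5 mm of the gap's middle each way, upright within 0.2 rad; both at rest (all of step 2 and linear speed of each of tube, clip below 0.01 m/s); the robot touches nothing.
It fails at once if a bystander is shifted by more than 30 mm (distance of any of white_jar, marker, dropper_bottle, reagent_bottle, cup, wash_bottle, light_cover from where it was at the start of the episode above 0.03 m).
It also fails if it takes over 61 s, if anything falls off the work surface, if the arm or the gripper's body presses on something with over 40 N, if the wrist force passes 120 N, or if a joint passes its speed limit or range.

## Working session

There is one attempt and no reset: what is moved stays moved. The work goes in short steps, each a Python script; the robot and the scene stay as the last script left them, time stands still between calls to the robot, and variables do not carry over. Pictures are saved under pics/ and viewed, at most 11 in all, crops included, and the job is handed in when it is done.

```bash
ls; mkdir -p pics
python3 - <<'E'
from rig import ctrl, optics
import cv2
for n in("side","top"):
    c=optics.read_camera(n); cv2.imwrite(f"pics/{n}0.png",c["img"]); print(n,c["fx"],c["fy"],c["cx"],c["cy"],c["R"],c["t"])
print(ctrl.get_ee_rot(),ctrl.get_clock())
E
```

```text
pics
side 468.8218160068274 468.8218160068274 278.67125984222605 204.92899501175515 [[ 0.91707597 -0.39816928 -0.02080612]
 [-0.17614319 -0.35777893 -0.91704298]
 [ 0.35769435  0.84466293 -0.39824526]] [-0.53768415  0.17913559  1.1056489 ]
top 403.72553812746287 403.72553812746287 271.81223498837295 213.97660161178217 [[ 0.01117239 -0.99970741  0.02145395]
 [-0.98154485 -0.01506055 -0.19063811]
 [ 0.19090544 -0.01892813 -0.98142592]] [-0.01399719  0.58464232  1.11011082]
[-2.25466148e-04  1.58734258e-01  9.87320921e-01 -8.84871670e-04] 0.1
```

View pics/side0.png

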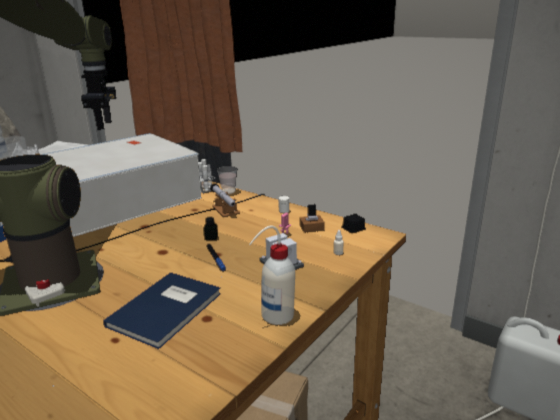

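View pics/top0.png

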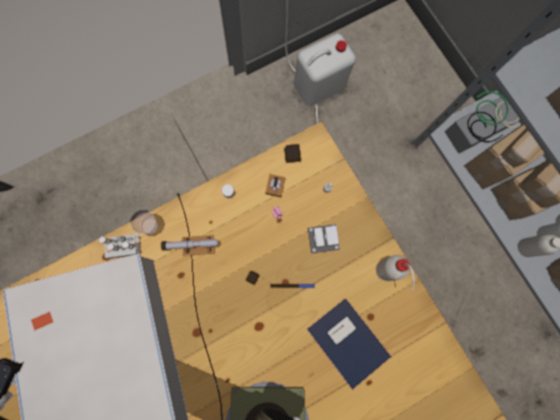

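The top view shows the tube at about (190,243) with its head to the left, the block at (324,238), the clip holder at (276,185) and the pink look-alike at (278,213). Next I'll enlarge both views.

Run:
```python
import cv2
a=cv2.imread("pics/top0.png"); cv2.imwrite("pics/topc1.png",cv2.resize(a[225:260,155:225],None,fx=11,fy=11,interpolation=cv2.INTER_CUBIC))
t=cv2.resize(a[222:257,155:225],None,fx=8,fy=8,interpolation=cv2.INTER_CUBIC)   #560x280
b=cv2.resize(a[220:258,300:346],None,fx=8,fy=8,interpolation=cv2.INTER_CUBIC)   #368x304
h=cv2.resize(a[168:203,258:298],None,fx=8,fy=8,interpolation=cv2.INTER_CUBIC)  #320x280
import numpy as np
o=np.zeros((590,790,3),np.uint8); o[:280,:560]=t; o[284:588,:368]=b; o[284:564,380:700]=h
cv2.imwrite("pics/topc.png",o)
s=cv2.imread("pics/side0.png")
t=cv2.resize(s[180:220,205:245],None,fx=7,fy=7,interpolation=cv2.INTER_CUBIC) #280x280
b=cv2.resize(s[225:275,250:310],None,fx=7,fy=7,interpolation=cv2.INTER_CUBIC) #420x350->trim
h=cv2.resize(s[195:235,290:335],None,fx=7,fy=7,interpolation=cv2.INTER_CUBIC) #315x280
o=np.zeros((590,790,3),np.uint8); o[:280,:280]=t; o[:350,300:720]=b; o[300:580,:315]=h[:280]
cv2.imwrite("pics/sidec.png",o)
```

```text
(no output)
```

View pics/topc.png

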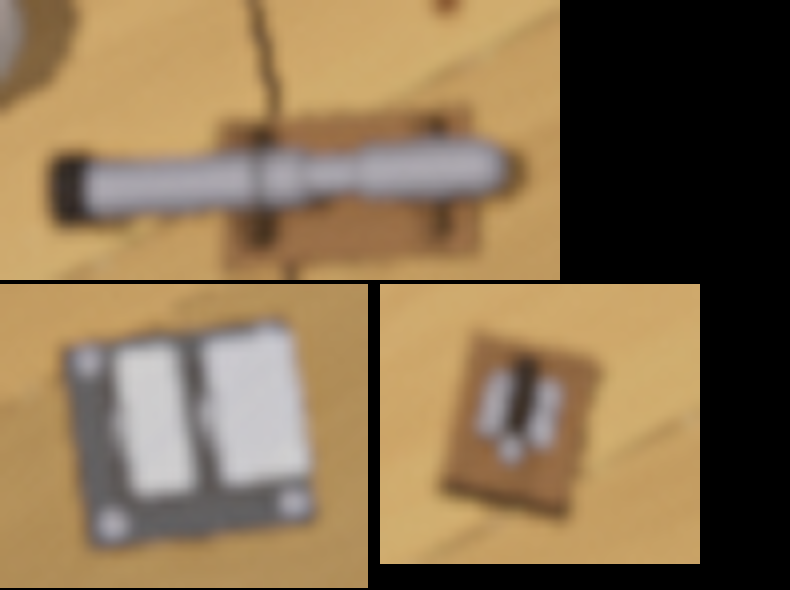

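View pics/sidec.png

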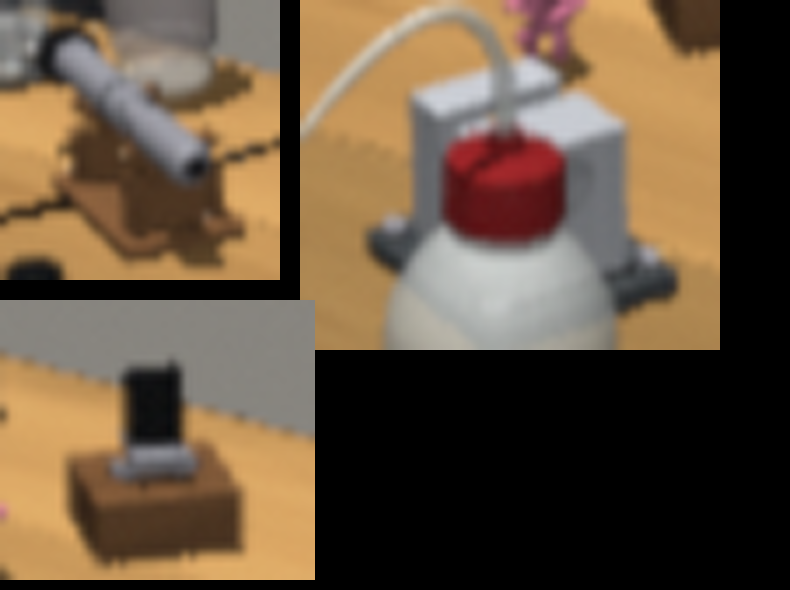

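The enlarged crops show:
- **Tube:** head/shaft edge at crop x≈87, mark ≈259, nose ≈503.
- **Block:** the thin front cheek faces the tube, on the left.
- **Clip:** stands in its holder with the tab's long side roughly vertical in the image.

I'll fit the poses from these points.

```bash
cat > h.py <<'E'
from rig import ctrl, optics
import numpy as np, cv2
from scipy.optimize import least_squares
def proj(c,X):
    p=np.atleast_2d(X)@np.array(c["R"]).T+c["t"]
    return np.c_[c["fx"]*p[:,0]/p[:,2]+c["cx"],c["fy"]*p[:,1]/p[:,2]+c["cy"]]
def back(c,uv,z):
    R=np.array(c["R"]);o=-R.T@c["t"];d=R.T@[(uv[0]-c["cx"])/c["fx"],(uv[1]-c["cy"])/c["fy"],1]
    return o+d*(z-o[2])/d[2]
def place(q,P):
    x,y,a=q;P=np.array(P,float)
    return np.c_[x+P[:,0]*np.cos(a)-P[:,1]*np.sin(a),y+P[:,0]*np.sin(a)+P[:,1]*np.cos(a),P[:,2]]
def fit(obs,q0):  # obs: list of (cam,local points,pixels)
    f=lambda q:np.concatenate([(proj(c,place(q,P))-U).ravel() for c,P,U in obs])
    r=least_squares(f,q0,loss="soft_l1"); return r.x,f(r.x).reshape(-1,2)
def quat(closing):  # tool down, tool y at world yaw `closing`; picks half-turn near the present joint 6
    best=None
    for k in (0,np.pi):
        a=closing+k; y=np.array([np.cos(a),np.sin(a),0]);z=np.array([0,0,-1.]);x=np.cross(y,z)
        from scipy.spatial.transform import Rotation as Ro
        q=Ro.from_matrix(np.c_[x,y,z]).as_quat()[[3,0,1,2]]
        j=ctrl.ik([.5,.1,.2],q)
        if j is None: continue
        if best is None or abs(j[5])<best[0]: best=(abs(j[5]),q)
    return best[1]
E
cat > fit0.py <<'E'
from h import *
T=optics.read_camera("top");S=optics.read_camera("side")
def tc(u,ox,oy,bx,by,k): u=np.array(u,float);return np.c_[bx+(u[:,0]-ox+.5)/k-.5,by+(u[:,1]-oy+.5)/k-.5]
np.set_printoptions(precision=4,suppress=True)
tt=tc([[87,187],[330,173],[503,168],[52,190]],0,0,155,222,8)
e=back(T,tt[1],.05)
q,r=fit([(T,[[-.060,0,.045],[.026,0,.045],[.086,0,.045],[-.075,0,.045]],tt)],[e[0],e[1],-1.5]);print("tube",q,r.round(2).tolist())
ub=tc([[113,345],[287,325],[312,472],[133,497],[65,350],[95,547],[315,520]],0,284,300,220,8)
m=.001;Pb=np.array([[0,25,65],[62,25,65],[62,-25,65],[0,-25,65],[-12,39,10],[-12,-39,10],[74,-39,10]])*m
e=back(T,ub[0],.06)
q,r=fit([(T,Pb,ub)],[e[0],e[1],-1.5]);print("block",q,r.round(2).tolist())
# side check
us=tc([[413,95],[430,110],[627,122],[543,60]],300,0,250,225,7)
print("block side pred",proj(S,place(q,Pb)).round(1).tolist(),us.round(1).tolist())
uh=tc([[470,335],[600,362],[447,478],[445,490],[567,517]],380,284,258,168,8)
Ph=np.array([[-25,30,26],[25,30,26],[-25,-30,26],[-25,-30,0],[25,-30,0]])*m
e=back(T,[276,185],.03)
q,r=fit([(T,Ph,uh)],[e[0],e[1],-1.7]);print("holder",q,r.round(2).tolist())
print("tab top pred crop",((proj(T,place(q,[[0,0,.072],[0,.012,.072],[0,-.012,.072]]))-[258,168]+.5)*8+[380,284]).round())
Q=place(q,[[0,.012,.072],[0,-.012,.072]]);print("tab side pred crop",((proj(S,Q)-[290,195]+.5)*7+[0,300]).round())
print("wash",back(S,[278,312],0),"jar",back(T,[228,190],.045),"dropper",back(T,[328,187],.05),"pink",back(T,[278,215],.02), "reag",back(T,[253,278],.05),"cup",back(T,[147,224],.04))
for n,u in(("spout/top",[402,266]),):print(n,back(T,u,.18))
E
python3 fit0.py
```

```text
tube [ 0.496   0.2355 -1.507 ] [[0.47, 0.01], [0.3, 0.26], [-0.33, -0.16], [-0.44, -0.1]]
block [ 0.519  -0.1306 -1.4287] [[0.34, 0.96], [-0.04, 0.74], [-0.35, -0.39], [0.49, -0.73], [-0.6, -0.88], [-0.48, 0.34], [0.62, -0.01]]
block side pred [[282.8, 232.7], [296.6, 242.5], [278.7, 248.1], [265.4, 237.9], [285.3, 248.7], [258.8, 257.2], [276.8, 272.4]] [[265.7, 238.1], [268.1, 240.3], [296.3, 242.0], [284.3, 233.1]]
holder [ 0.6824 -0.0166 -1.7492] [[0.3, -0.78], [0.29, -1.05], [-0.62, 0.24], [-0.42, 0.82], [0.38, 0.52]]
tab top pred crop [[527. 384.]
 [533. 352.]
 [521. 415.]]
tab side pred crop [[187. 367.]
 [129. 373.]]
wash [ 0.4379 -0.3383  0.    ] jar [0.6569 0.1234 0.045 ] dropper [ 0.6697 -0.1714  0.05  ] pink [ 0.589  -0.0254  0.02  ] reag [0.4016 0.0445 0.05  ] cup [0.5528 0.3547 0.04  ]
spout/top [ 0.4316 -0.335   0.18  ]
```

The block fit agrees with the side view to within about 1 px. I'll check the white box corner near the grasp, then move above the tube.

Run:
```python
from h import *
T=optics.read_camera("top");S=optics.read_camera("side")
for z in(.05,.1,.14,.18):print(z,back(T,[147,258],z).round(3),proj(S,back(T,[147,258],z)).round(0))
tube=np.array([0.496,0.2355]);a=-1.507
q=quat(a+np.pi/2);g=tube-.032*np.array([np.cos(a),np.sin(a)])
p=ctrl.get_ee_pos();ctrl.line_to([p[0],p[1],.3],v=.25)
ctrl.move_to([g[0],g[1],.22],q);print(ctrl.get_ee_pos(),ctrl.get_joint_positions(),ctrl.get_clock())
S=optics.read_camera("side");cv2.imwrite("pics/s1.png",cv2.resize(S["img"][60:320,60:360],None,fx=2.6,fy=2.3))
```

```text
0.05 [0.454 0.345 0.05 ] [[200. 184.]]
0.1 [0.45  0.331 0.1  ] [[198. 171.]]
0.14 [0.447 0.319 0.14 ] [[197. 160.]]
0.18 [0.443 0.308 0.18 ] [[196. 149.]]
[0.49378321 0.26824832 0.22023601] [ 4.01948375e-01 -8.77113860e-02  1.81587281e+00  3.04940752e-04
  1.41304736e+00  3.36743268e-01] 2.575
```

View pics/s1.png

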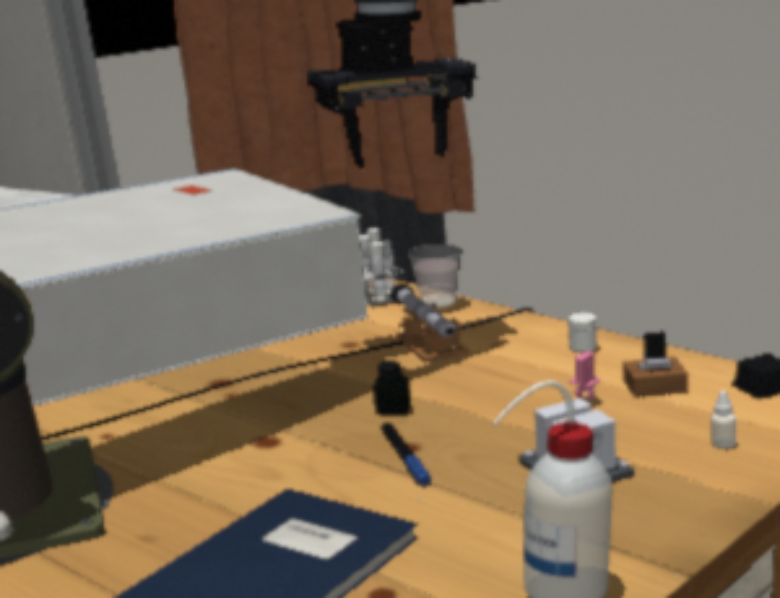

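In this view the box's near top corner sits at full-image (198,153), so it is about 0.16 m high. I'll measure its right edge in the top image to get the gripper body's clearance.

Run:
```python
from h import *
T=optics.read_camera("top")
a=cv2.imread("pics/top0.png")
for r in(262,270,280,290,300):
    print(r,a[r,130:170].mean(1).astype(int).tolist())
for u in([140,262],[145,280]):print(u,back(T,u,.16))
```

```text
262 [187, 187, 187, 186, 187, 187, 187, 183, 170, 163, 159, 135, 97, 79, 78, 80, 80, 80, 80, 80, 80, 79, 85, 107, 133, 145, 151, 152, 152, 151, 151, 151, 152, 152, 152, 151, 151, 150, 150, 150]
270 [188, 188, 188, 188, 187, 187, 188, 188, 188, 182, 172, 165, 153, 121, 90, 79, 80, 81, 80, 79, 79, 79, 80, 77, 88, 114, 137, 147, 147, 147, 148, 150, 150, 149, 152, 151, 151, 149, 146, 145]
280 [185, 186, 186, 187, 186, 187, 186, 186, 187, 187, 187, 184, 172, 164, 157, 131, 94, 79, 79, 80, 80, 79, 80, 81, 80, 77, 85, 108, 133, 143, 146, 149, 150, 150, 148, 147, 148, 149, 150, 149]
290 [186, 186, 186, 186, 187, 187, 187, 188, 189, 189, 189, 190, 190, 186, 175, 169, 164, 140, 99, 79, 79, 80, 80, 81, 79, 81, 80, 79, 83, 104, 129, 142, 146, 146, 146, 147, 147, 148, 148, 147]
300 [188, 188, 189, 188, 188, 187, 187, 187, 187, 187, 187, 187, 188, 187, 188, 184, 174, 168, 167, 143, 101, 81, 79, 81, 81, 79, 81, 80, 82, 79, 80, 100, 128, 145, 147, 147, 147, 146, 148, 149]
[140, 262] [0.43468686 0.33061069 0.16      ]
[145, 280] [0.38953934 0.31473496 0.16      ]
```

The body corner clears the box edge by about 17–20 mm. I'll grip at tube x = -28 mm, lift, and stage in front of the block.

Run:
```python
from h import *
tube=np.array([0.496,0.2355]);a=-1.507
d=np.array([np.cos(a),np.sin(a)]);q=quat(a+np.pi/2);g=tube-.028*d
ctrl.line_to([g[0],g[1],.12],q,v=.2)
print(ctrl.line_to([g[0],g[1],.026],q,v=.08,max_force=15))
ctrl.clamp(30);print(ctrl.get_gripper_width(),ctrl.get_ee_pos(),ctrl.get_ft_force())
ctrl.line_to([g[0],g[1],.12],q,v=.1)
print(ctrl.get_gripper_width(),ctrl.get_ft_force())
# stage: mark 110 mm before mouth, on block axis
b=np.array([0.519,-0.1306]);ab=-1.4287;db=np.array([np.cos(ab),np.sin(ab)])
q=quat(ab+np.pi/2);p=b-(.110+.028)*db
ctrl.line_to([p[0],p[1],.12],q,v=.2)
ctrl.line_to([p[0],p[1],.029],q,v=.15)
ctrl.hold(.3)
print(ctrl.get_ee_pos(),ctrl.get_ee_rot(),q,ctrl.get_clock())
np.save("fin.npy",np.r_[p,q])
for n in("top","side"):
    c=optics.read_camera(n);cv2.imwrite(f"pics/{n}2.png",c["img"])
t=cv2.imread("pics/top2.png")[205:270,210:350];s=cv2.imread("pics/side2.png")[190:280,210:320]
o=np.zeros((600,800,3),np.uint8)
o[:325,:700]=cv2.resize(t,None,fx=5,fy=5,interpolation=cv2.INTER_CUBIC)
o[330:600,:330]=cv2.resize(s,None,fx=3,fy=3,interpolation=cv2.INTER_CUBIC)
cv2.imwrite("pics/c2.png",o)
```

```text
False
0.015486979186178902 [0.49369557 0.26352872 0.0258777 ] [-1.64597891 -0.55141978  0.97852501]
0.015609320306351754 [ 0.38526516  0.77433033 -1.63967804]
[0.50016348 0.00595399 0.02993746] [7.06453407e-04 6.55120161e-01 7.55524203e-01 5.04673758e-04] [0.         0.65512647 0.75551923 0.        ] 9.4667
```

View pics/c2.png

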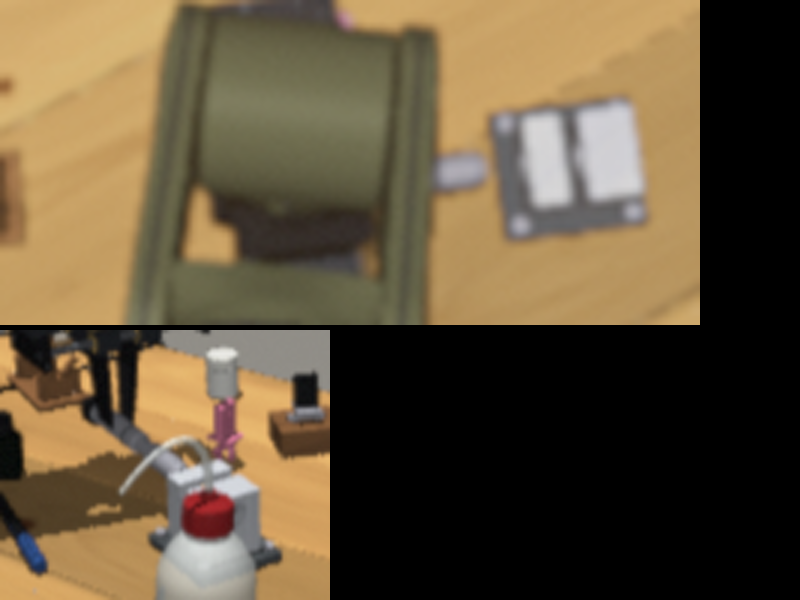

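The gripper holds the tube with the nose tip at crop (487,168), that is full-image (307.3,238.5). I'll compare predicted and seen tube features to get the axial offset, lateral offset and height.

Run:
```python
from h import *
np.set_printoptions(precision=1,suppress=True)
T=optics.read_camera("top");S=optics.read_camera("side")
p=ctrl.get_ee_pos();ab=-1.4287;d=np.array([np.cos(ab),np.sin(ab),0])
for z in(.042,.048,.054):
    ax=np.array([[p[0],p[1],z]])+np.array([.045,.063,.108,.114])[:,None]*d
    print(z,"top",proj(T,ax).tolist()); 
    ax=np.array([[p[0],p[1],z]])+np.array([-.047,-.032,.028,.045,.063,.108,.114])[:,None]*d
    print("side",((proj(S,ax)-[205,180]+.5)*8).round().tolist())
b=np.array([[.519,-.1306,.048]]);print("bore axis",proj(T,b+np.array([-.03,-.02,0])[:,None]*d).tolist())
g=T["img"].mean(2).astype(int)
for c in(300,302,304,306):print(c,g[225:250,c].tolist())
print(g[238,290:325].tolist())
cv2.imwrite("pics/c3.png",cv2.resize(S["img"][180:250,205:305],None,fx=8,fy=8,interpolation=cv2.INTER_CUBIC))
```

```text
0.042 top [[282.5888821196771, 241.88707419970362], [288.75353093450667, 241.09462607813103], [304.12713827937864, 239.11839245506846], [306.1728605011914, 238.85542066533162]]
side [[286.0, 304.0], [306.0, 319.0], [389.0, 382.0], [414.0, 401.0], [441.0, 422.0], [511.0, 475.0], [520.0, 482.0]]
0.048 top [[282.6883616987356, 241.63073020351916], [288.8842030165145, 240.83444519534163], [304.33540585007034, 238.84866787412997], [306.3914326676362, 238.5844288067832]]
side [[285.0, 288.0], [305.0, 303.0], [388.0, 366.0], [413.0, 385.0], [440.0, 405.0], [510.0, 458.0], [520.0, 466.0]]
0.054 top [[282.78885613611783, 241.3717710692257], [289.01620722188363, 240.57161192478281], [304.54579280469284, 238.57619850704614], [306.6122285525024, 238.3106799202119]]
side [[284.0, 272.0], [304.0, 287.0], [388.0, 350.0], [412.0, 369.0], [439.0, 389.0], [510.0, 441.0], [519.0, 449.0]]
bore axis [[304.31920768618863, 238.88349610613537], [307.7454460384266, 238.44314557029696], [314.5898425897644, 237.56348298438755]]
300 [157, 156, 156, 158, 158, 159, 158, 158, 155, 147, 135, 141, 157, 172, 176, 170, 153, 124, 108, 122, 141, 145, 145, 145, 144]
302 [156, 155, 157, 157, 157, 157, 157, 157, 155, 146, 140, 147, 161, 172, 174, 166, 146, 122, 117, 133, 142, 144, 145, 143, 142]
304 [155, 157, 158, 158, 158, 157, 155, 153, 151, 145, 142, 150, 162, 172, 172, 160, 140, 124, 130, 140, 144, 144, 143, 141, 142]
306 [156, 158, 154, 151, 149, 146, 140, 138, 141, 141, 137, 142, 153, 160, 157, 146, 132, 131, 139, 144, 145, 143, 142, 140, 140]
[90, 84, 81, 85, 91, 93, 95, 116, 151, 167, 172, 172, 172, 173, 172, 167, 160, 148, 125, 108, 101, 102, 99, 112, 139, 170, 197, 209, 211, 210, 210, 208, 193, 156, 123]
```

View pics/c3.png

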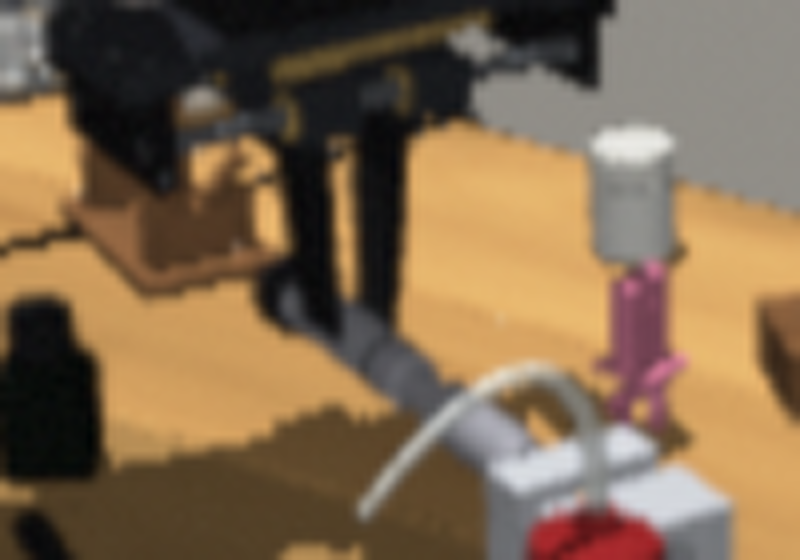

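The side view matches the predicted height and mark position. In the top view the tube's lateral error is under 1 mm and the nose is about 3 mm further along than predicted. I'll insert 106 mm with a force guard, release, back off and look.

```bash
cat > look.py <<'E'
from h import *
def look(name):
    c=optics.read_camera("top");i=c["img"];cv2.imwrite(f"pics/{name}.png",cv2.resize(i[218:260,275:350],None,fx=10,fy=10,interpolation=cv2.INTER_CUBIC));return c
E
python3 - <<'E'
from look import *
f=np.load("fin.npy");p=f[:2];q=f[2:];ab=-1.4287;d=np.array([np.cos(ab),np.sin(ab)])
ctrl.line_to([p[0],p[1],.0278],q,v=.05)
for s in(.03,.06,.106):
    e=p+s*d;r=ctrl.line_to([e[0],e[1],.0278],q,v=.05,max_force=15)
    print(s,r,ctrl.get_ee_pos(),ctrl.get_ft_force())
    if r:break
else:
    ctrl.gripper_open();print(ctrl.get_ft_force())
    ctrl.line_to([e[0],e[1],.13],q,v=.2);b=p-.02*d;ctrl.line_to([b[0],b[1],.2],q,v=.3)
print(ctrl.get_clock());look("ins1")
E
```

```text
0.03 False [ 0.50371463 -0.02390581  0.02781483] [ 0.35841724 -0.59728257 -0.79169088]
0.06 False [ 0.50800692 -0.05358816  0.02783062] [ 0.86165852 -0.96041435 -0.95765545]
0.106 False [ 0.5144686  -0.09893566  0.02781815] [-0.49972731 -0.96598066 -0.39385062]
[0.0289253  0.18330803 0.52089721]
15.1167
```

View pics/ins1.png

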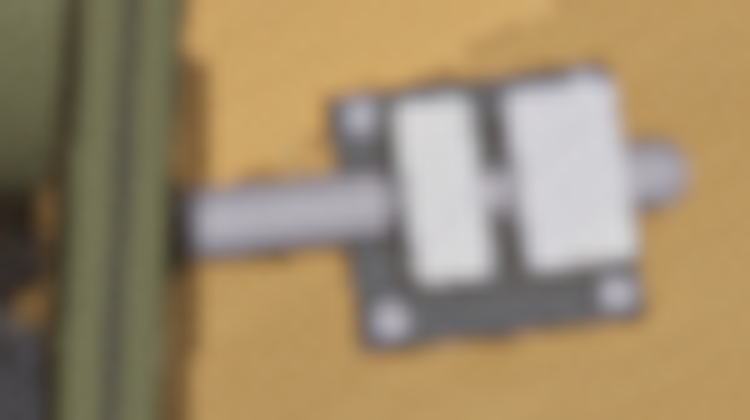

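The tube is in the bore with the nose showing past the rear cheek at (690,172) and the head edge at about (190,215). I'll measure edges along the block axis to get the mark's offset.

```bash
cat > meas.py <<'E'
from h import *
from scipy.ndimage import map_coordinates
def prof(c,y,z,s0,s1,q=(0.519,-0.1306,-1.4287)):
    s=np.arange(s0,s1,.0005);uv=proj(c,place(q,np.c_[s,0*s+y,0*s+z]))
    return s,map_coordinates(c["img"].mean(2).astype(float),[uv[:,1],uv[:,0]],order=1)
def edge(s,v):  # strongest gradient, sub-sample: half-level crossing
    h=(v.min()+v.max())/2;k=np.argmax(np.abs(np.diff(np.sign(v-h)))>0)
    return 1e3*(s[k]+(h-v[k])/(v[k+1]-v[k])*.0005)
E
python3 - <<'E'
from meas import *
T=optics.read_camera("top")
for y in(-.018,-.014,.016,.019):
    print(y,"front",edge(*prof(T,y,.065,-.008,.008)).round(1),"rear",edge(*prof(T,y,.065,.055,.070)).round(1),"gapF",edge(*prof(T,y,.065,.012,.026)).round(1),"gapR",edge(*prof(T,y,.065,.026,.04)).round(1))
print("side+",[edge(*( (lambda y,uv:(y,map_coordinates(T["img"].mean(2).astype(float),[uv[:,1],uv[:,0]],order=1)))(y,proj(T,place((0.519,-0.1306,-1.4287),np.c_[0*y+x,y,0*y+.065])))) ).round(1) for x in(.01,.045) for y in(np.arange(.018,.032,.0005),np.arange(-.032,-.018,.0005))])
for y in(-.004,-.002,0,.002):
    print(y,"head",edge(*prof(T,y,.0465+.006,-.072,-.05)).round(1),"nose",edge(*prof(T,y,.0465,.078,.098)).round(1))
s,v=prof(T,0,.055,-.02,.008);print(v[::2].astype(int).tolist())
for y in(-.011,-.0085,.0085,.011):
    s,v=prof(T,y,.0465,.016,.036);print(y,v[::2].astype(int).tolist())
E
```

```text
-0.018 front -1.4 rear 62.4 gapF 21.0 gapR 30.9
-0.014 front -1.5 rear 62.4 gapF 21.1 gapR 30.9
0.016 front -0.9 rear 62.9 gapF 21.1 gapR 31.1
0.019 front -0.5 rear 63.0 gapF 21.1 gapR 31.2
side+ [np.float64(25.3), np.float64(-26.6), np.float64(24.8), np.float64(-26.8)]
-0.004 head -60.5 nose 83.9
-0.002 head -60.5 nose 83.6
0 head -60.2 nose 83.5
0.002 head -59.8 nose 82.8
[177, 176, 176, 176, 176, 176, 176, 176, 176, 175, 174, 173, 170, 164, 158, 154, 151, 148, 151, 159, 166, 176, 186, 196, 202, 206, 210, 211]
-0.011 [214, 214, 212, 210, 207, 198, 188, 178, 162, 146, 131, 122, 114, 106, 113, 120, 127, 143, 158, 172]
-0.0085 [213, 213, 212, 209, 206, 200, 190, 179, 168, 155, 142, 134, 129, 124, 126, 132, 139, 150, 164, 178]
0.0085 [213, 213, 212, 209, 206, 199, 190, 180, 166, 151, 136, 127, 120, 112, 116, 122, 128, 141, 155, 169]
0.011 [213, 213, 212, 210, 207, 201, 190, 179, 165, 148, 131, 118, 111, 103, 104, 114, 124, 137, 153, 170]
```

Run:
```python
from meas import *
T=optics.read_camera("top");T2=dict(T);T["img"]=cv2.imread("pics/top0.png")
q=(.496,.2355,-1.507)
for y in(-.003,0,.003):
    print(y,"head",edge(*prof(T,y,.051,-.072,-.05,q)).round(1),"nose",edge(*prof(T,y,.045,.078,.098,q)).round(1))
    s,v=prof(T,y,.055,-.012,.012,q);print("mark",v[::2].astype(int).tolist())
s,v=prof(T,0,.045,.07,.1,q);print("nose0",v[::2].astype(int).tolist())
q=(.519,-.1306,-1.4435)
for y in(-.003,-.001,.001):
    s,v=prof(T2,y,.0565,-.012,.008,q);print("mark now",v[::2].astype(int).tolist())
s,v=prof(T2,-.001,.0465,.065,.1,q);print("nose now",v[::2].astype(int).tolist())
```

```text
-0.003 head -60.5 nose 85.2
mark [167, 167, 167, 167, 167, 167, 166, 164, 162, 157, 152, 147, 144, 141, 140, 145, 150, 154, 158, 161, 164, 165, 166, 165]
0 head -60.5 nose 85.3
mark [168, 168, 168, 168, 169, 169, 168, 165, 163, 158, 152, 146, 144, 142, 141, 146, 152, 156, 160, 164, 166, 167, 168, 168]
0.003 head -60.4 nose 84.8
mark [159, 159, 159, 159, 159, 159, 158, 156, 154, 149, 143, 138, 136, 134, 133, 138, 143, 147, 151, 155, 157, 158, 159, 159]
nose0 [169, 169, 169, 169, 169, 168, 168, 168, 166, 163, 161, 157, 152, 147, 139, 130, 122, 113, 104, 98, 94, 91, 93, 99, 104, 112, 121, 130, 135, 139]
mark now [173, 172, 171, 169, 164, 158, 153, 149, 144, 142, 150, 157, 166, 177, 189, 198, 203, 209, 212, 212]
mark now [177, 176, 174, 173, 168, 163, 158, 153, 150, 146, 152, 160, 167, 177, 188, 198, 203, 208, 212, 212]
mark now [174, 174, 172, 171, 167, 162, 157, 153, 151, 148, 152, 159, 167, 177, 187, 197, 202, 207, 211, 212]
nose now [198, 194, 189, 184, 180, 178, 176, 175, 174, 174, 174, 173, 172, 170, 167, 165, 163, 161, 158, 156, 153, 150, 149, 147, 146, 145, 144, 143, 144, 144, 144, 144, 144, 144, 143]
```

Run:
```python
from meas import *
T=optics.read_camera("top");S=optics.read_camera("side")
def run(c,img,q,z,rng,r=.010,ang=0):
    R=np.array(c["R"]);C=-R.T@c["t"];d=np.array([np.cos(q[2]),np.sin(q[2]),0]);o=np.array([q[0],q[1],z])
    w=C-o;w-=d*(w@d);w/=np.linalg.norm(w);n=np.cross(d,w);w=w*np.cos(ang)+n*np.sin(ang)
    s=np.arange(*rng,.0005);X=o+s[:,None]*d+r*w;uv=proj(c,X)
    return s,map_coordinates(img.mean(2).astype(float),[uv[:,1],uv[:,0]],order=1)
q0=(.496,.2355,-1.507);q1=(.519-.0008*.99,-.1306-.0008*.13,-1.4435)
s0=cv2.imread("pics/side0.png");t0=cv2.imread("pics/top0.png")
for nm,c,a,b in(("top",T,t0,T["img"]),("side",S,s0,S["img"])):
  for an in(-.5,0,.5):
    e0=run(c,a,q0,.045,(-.070,-.050),ang=an);e1=run(c,b,q1,.0465,(-.070,-.050),ang=an)
    print(nm,an,edge(*e0).round(1),edge(*e1).round(1))
  print(e0[1][::3].astype(int),e1[1][::3].astype(int))
for an in(-.5,0,.5):print("side mark",run(S,s0,q0,.045,(-.01,.012),ang=an)[1][::2].astype(int))
for an in(-.5,0,.5):print("side now",run(S,S["img"],q1,.0465,(-.02,.012),ang=an)[1][::2].astype(int))
```

```text
top -0.5 -59.5 -57.2
top 0 -59.6 -59.4
top 0.5 -59.8 -60.4
[ 65  52  48  48  50  63  83 106 129 142 152 154 155 155] [ 95  84  74  72  72  89 106 123 137 145 151 154 155 155]
side -0.5 -59.4 -63.1
side 0 -60.6 -62.7
side 0.5 -59.7 -65.0
[ 35  36  38  40  44  54  65  76  86  96 105 110 111 112] [ 25  40  59  84 115 140 160 166 163 150 136 125 117 112]
side mark [155 153 150 148 146 145 143 142 141 141 141 141 141 141 142 143 144 145
 147 148 149 151]
side mark [146 145 144 143 141 138 135 132 129 127 125 125 125 126 129 131 134 137
 139 141 142 144]
side mark [113 113 112 110 108 106 105 103 101  99  98  97  98  99 101 103 104 105
 107 108 109 109]
side now [177 180 183 187 190 194 198 203 207 210 211 212 213 213 214 214 213 213
 212 211 208 205 196 187 177 168 160 152 146 143 139 136]
side now [182 189 196 200 205 208 211 213 213 213 214 214 214 214 212 209 205 201
 196 190 181 172 162 153 145 137 132 133 136 138 142 146]
side now [173 177 180 179 179 179 179 180 181 181 180 180 177 172 167 161 156 148
 140 132 126 122 123 125 128 132 138 146 150 153 155 157]
```

The estimates of the mark put it between -3 and 0 mm, averaging about -2. I'll regrip, push in 2 mm more, then move the arm towards the clip and look with the tube fully in view.

Run:
```python
from look import *
f=np.load("fin.npy");p=f[:2];q=f[2:];ab=-1.4287;d=np.array([np.cos(ab),np.sin(ab)])
e=p+.106*d
ctrl.line_to([e[0],e[1],.12],q,v=.25);ctrl.line_to([e[0],e[1],.027],q,v=.12,max_force=15)
ctrl.clamp(20);e=e+.002*d;print(ctrl.get_gripper_width(),ctrl.line_to([e[0],e[1],.027],v=.02,max_force=20),ctrl.get_ft_force())
ctrl.hold(.2);print(ctrl.get_ee_pos());ctrl.gripper_open();ctrl.line_to([e[0],e[1],.14],q,v=.25)
h=np.array([0.6824,-0.0166]);qc=quat(-1.7492)   # close along clip x
ctrl.move_to([h[0],h[1]+.03,.22],qc);print(ctrl.get_joint_positions(),ctrl.get_clock())
look("ins2")
```

```text
0.01696306347449486 False [-0.6506753  -0.18046579  0.64684854]
[ 0.51468038 -0.10098156  0.02696286]
[-5.93479244e-02  1.79979212e-01  1.54382294e+00 -3.34171305e-04
  1.42207302e+00 -1.45032209e+00] 21.5917
```

View pics/ins2.png

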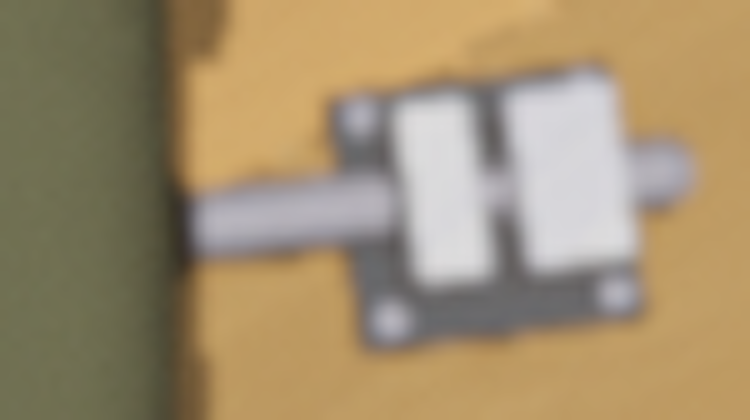

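The tube is bright right up to the cheek now at about (390,210), so the mark is at the face. I'll check the profile while moving the arm over the clip.

Run:
```python
from meas import *
np.set_printoptions(precision=4,suppress=True)
T=optics.read_camera("top");S=optics.read_camera("side")
q=(.519,-.1306,-1.4435)
for y in(-.003,-.001,.001):
    s,v=prof(T,y,.0565,-.012,.008,q);print("mark",v[::2].astype(int).tolist())
s,v=prof(T,-.001,.0465,.065,.1,q);print("nose",v[::2].astype(int).tolist())
for y in (-.017,.017):
    s,v=prof(T,y,.065,-.012,.008,q);print("cheek beside",v[::2].astype(int).tolist())
```

```text
mark [178, 178, 178, 178, 176, 173, 171, 164, 157, 153, 156, 160, 166, 179, 191, 201, 207, 212, 216, 216]
mark [182, 181, 181, 181, 179, 176, 174, 168, 161, 155, 158, 162, 166, 178, 190, 201, 206, 211, 216, 216]
mark [178, 178, 178, 178, 177, 175, 172, 167, 161, 155, 156, 161, 167, 177, 188, 200, 206, 210, 215, 216]
nose [202, 198, 193, 188, 184, 182, 180, 179, 179, 179, 179, 179, 178, 177, 176, 174, 172, 170, 167, 165, 162, 160, 157, 155, 152, 151, 150, 148, 148, 148, 148, 148, 147, 147, 147]
cheek beside [103, 101, 99, 98, 97, 96, 96, 104, 112, 124, 142, 160, 175, 187, 199, 207, 211, 216, 217, 218]
cheek beside [128, 129, 129, 124, 119, 116, 115, 115, 121, 137, 152, 167, 182, 196, 205, 210, 216, 218, 218, 219]
```

Run:
```python
import numpy as np
from scipy.ndimage import gaussian_filter1d as G
from scipy.optimize import least_squares
P0=np.array([168,168,168,168,169,169,168,165,163,158,152,146,144,142,141,146,152,156,160,164,166,167,168,168.])
P1=np.array([177,176,174,173,168,163,158,153,150,146,152,160,167,177,188,198,203,208,212,212.])
P2=np.array([182,181,181,181,179,176,174,168,161,155,158,162,166,178,190,201,206,211,216,216.])/1.02
x=np.arange(-40,40,.05)
box=lambda a,b:1/(1+np.exp(-(x-a)/.1))-1/(1+np.exp(-(x-b)/.1))
def mod(m,L,D,F,e,C,sg):
    y=L+0*x; y=y-D*box(m-1.5,m+1.5)
    st=1/(1+np.exp(-(x-0)/.1));y=y*(1-st)+F*st
    st=1/(1+np.exp(-(x-e)/.1));y=y*(1-st)+C*st
    return G(y,sg/.05)
def m0(m,L,D,sg): return G(L-D*box(m-1.5,m+1.5),sg/.05)
s0=np.arange(-12,12.);s1=np.arange(-12,8.)
def f(p,free):
    a,m1,D,F,e,C,sg,dm=p
    if not free: dm=2
    return np.r_[np.interp(s0,x,m0(a,168,D,sg))-P0,np.interp(s1,x,mod(m1,177,D*1.05,F,e,C,sg))-P1,np.interp(s1,x,mod(m1+dm,177,D*1.05,F,e,C,sg))-P2]
for free in(0,1):
    r=least_squares(f,[1,-2,55,100,1.2,214,2.4,2],args=(free,),bounds=([-5,-6,10,30,-.5,180,1,0],[5,4,150,200,3,240,4,4]));print(r.x.round(2),r.cost.round(1))
```

```text
[  1.17  -3.09  68.44  30.     0.38 213.83   2.87   2.  ] 55.2
[  1.17  -3.01  68.78  30.     0.36 213.75   2.88   1.86] 54.6
```

The mark fits at about -1 mm, and the other estimates run up to about +2, so I'll leave the tube. Now I'll refine the clip position from the tab's dark outline in both first images.

Run:
```python
from h import *
np.set_printoptions(precision=4,suppress=True)
T=optics.read_camera("top");S=optics.read_camera("side")
B=np.array([[sx*.005,sy*.012,z] for sx in(-1,1) for sy in(-1,1) for z in(.039,.072)])
def poly(c,q):
    h=cv2.convexHull(proj(c,place(q,B)).astype(np.float32));m=cv2.moments(h);return np.array([m["m10"],m["m01"]])/m["m00"],m["m00"]
q=np.array([.6824,-.0166,-1.7492]);obs={}
for n,c in(("top",T),("side",S)):
    i=cv2.imread(f"pics/{n}0.png").max(2).astype(float);o,A=poly(c,q);u,v=o.round().astype(int)
    w=i[v-9:v+10,u-6:u+7];d=np.clip(75-w,0,None);d[d<15]=0
    yy,xx=np.mgrid[v-9:v+10,u-6:u+7];obs[n]=np.array([(d*xx).sum(),(d*yy).sum()])/d.sum()
    print(n,o,A,obs[n],(w<60).sum());print(w[::2].astype(int) if n=="top" else "")
r=least_squares(lambda p:np.r_[poly(T,[*p,q[2]])[0]-obs["top"],poly(S,[*p,q[2]])[0]-obs["side"]],q[:2],diff_step=1e-3);print(r.x,r.fun)
```

```text
top [275.6904 181.3992] 39.14011710137129 [nan nan] 0
[[202 203 205 206 207 208 207 208 207 207 207 207 206]
 [170 172 178 184 188 192 197 201 202 203 204 205 207]
 [151 146 145 143 137 132 135 147 156 165 170 175 181]
 [146 143 144 135 109  78  68  90 125 138 142 143 143]
 [147 151 156 145 111  74  65 101 141 153 147 144 145]
 [147 161 163 137  93  65  70 110 152 160 152 146 148]
 [151 162 157 124  79  61  90 136 157 149 144 146 148]
 [144 144 135 118  98  90 119 156 167 157 148 149 145]
 [143 139 137 147 151 136 126 139 149 151 151 148 146]
 [147 148 147 143 141 136 136 140 146 149 150 147 155]]
side [312.0771 209.898 ] 112.08396829199046 [311.6532 209.6019] 78
<stdin>:11: RuntimeWarning: invalid value encountered in divide
Traceback (most recent call last):
ValueError: Residuals are not finite in the initial point.
```

The tab outline gives the clip at about (0.6814, -0.0154). I'll grip it, lift, move over the gap, push down under a force guard and look before releasing.

Run:
```python
from h import *
np.set_printoptions(precision=4,suppress=True)
h=np.array([.6814,-.0154]);qc=quat(-1.7492)
ctrl.move_to([h[0],h[1],.16],qc);ctrl.line_to([h[0],h[1],.044],qc,v=.1,max_force=12)
print(ctrl.get_ee_pos());ctrl.clamp(50);print("w",ctrl.get_gripper_width(),ctrl.get_ft_force())
ctrl.line_to([h[0],h[1],.15],qc,v=.12);print(ctrl.get_gripper_width(),ctrl.get_ft_force())
s=place((.519,-.1306,-1.4287),[[.02585,-.0008,0]])[0];print("slot",s)
q=quat(-1.4435)
ctrl.line_to([s[0],s[1],.15],q,v=.15);ctrl.line_to([s[0],s[1],.095],q,v=.1,max_force=10)
ctrl.hold(.2);print(ctrl.get_ee_pos(),ctrl.get_ft_force(),ctrl.get_joint_positions(),ctrl.get_clock())
S=optics.read_camera("side");cv2.imwrite("pics/s5.png",cv2.resize(S["img"][180:275,230:330],None,fx=6,fy=6,interpolation=cv2.INTER_CUBIC))
```

```text
[ 0.6822 -0.0155  0.0451]
w 0.008977254312611345 [-0.3097  0.1723 -0.5818]
0.009389959656514851 [ 0.0279  0.1974 -1.0664]
slot [ 0.5219 -0.1563  0.    ]
[ 0.5226 -0.1566  0.096 ] [ 0.6602 -1.0425 -1.6438] [-0.3895 -0.0283  1.9736  0.      1.1945  1.0539] 29.75
```

View pics/s5.png

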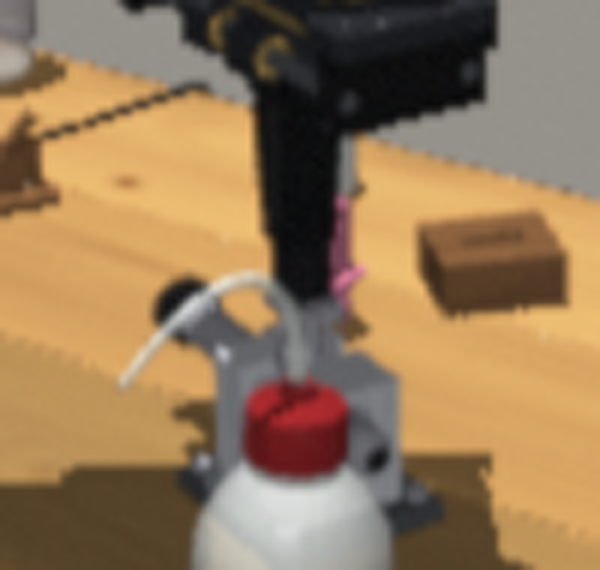

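The holder is empty. The clip hangs from the gripper above the gap at crop (320,330), with its jaws entering freely. I'll push down.

Run:
```python
from h import *
np.set_printoptions(precision=4,suppress=True)
s=np.array([.5219,-.1563])
for z,F in((.085,10),(.080,18),(.077,22),(.074,25),(.0715,25),(.069,25)):
    r=ctrl.line_to([s[0],s[1],z],v=.03,max_force=F);print(z,r,ctrl.get_ee_pos(),ctrl.get_ft_force(),ctrl.get_gripper_width())
    if r:break
print(ctrl.get_clock())
```

```text
0.085 False [ 0.5217 -0.1562  0.0846] [ 1.0391  0.3488 -0.0622] 0.008890681697911827
0.08 False [ 0.522  -0.1565  0.08  ] [-0.0676 -1.0515 -0.3313] 0.009384342387084837
0.077 False [ 0.5217 -0.1563  0.0767] [-0.5462 -0.0711  0.3954] 0.00927090308818414
0.074 False [ 0.5214 -0.156   0.0732] [-0.2693  0.1065 -0.1014] 0.008899394677168793
0.0715 False [ 0.5223 -0.1565  0.0724] [-1.4819 -0.194   4.7992] 0.008838794504581233
0.069 False [ 0.5226 -0.1568  0.0723] [-6.1862  0.5801 15.9572] 0.00929387757954651
31.6
```

Run:
```python
from h import *
np.set_printoptions(precision=4,suppress=True)
s=np.array([.5219,-.1563])
print(ctrl.line_to([s[0],s[1],.0665],v=.02,max_force=14),ctrl.get_ee_pos(),ctrl.get_ft_force())
ctrl.line_to([s[0],s[1],.0722],v=.03);ctrl.gripper_open()
ctrl.line_to([s[0],s[1],.2],v=.2);b=[.47,.08,.25];ctrl.move_to(b,quat(-1.4435));ctrl.hold(.2)
print(ctrl.get_ft_force(),ctrl.get_clock())
T=optics.read_camera("top");S=optics.read_camera("side")
o=np.zeros((600,800,3),np.uint8)
o[:420,:420]=cv2.resize(T["img"][215:257,300:342],None,fx=10,fy=10,interpolation=cv2.INTER_CUBIC)
o[:560,425:800]=cv2.resize(S["img"][205:275,250:300],(375,560),interpolation=cv2.INTER_CUBIC)
cv2.imwrite("pics/end.png",o)
# predicted home positions in the crops
for z in(.047,.057):
  X=place((.5219,-.1563,-1.4435),[[0,-.012,z+.054],[0,.012,z+.054],[-.013,-.012,z+.021],[.013,-.012,z+.021]])
  print(z,((proj(T,X)-[300,215]+.5)*10).round().tolist(),((proj(S,X)-[250,205]+.5)*[7.5,8]+[425,0]).round().tolist())
```

```text
True [ 0.5227 -0.1568  0.0724] [-2.3717 -1.0054  5.0776]
[-0.3595  0.2655 -0.8625] 35.45
0.047 [[274.0, 239.0], [262.0, 153.0], [211.0, 259.0], [301.0, 249.0]] [[615.0, 182.0], [679.0, 163.0], [597.0, 264.0], [638.0, 298.0]]
0.057 [[280.0, 234.0], [267.0, 148.0], [216.0, 255.0], [307.0, 244.0]] [[614.0, 152.0], [679.0, 133.0], [596.0, 235.0], [637.0, 268.0]]
```

View pics/end.png

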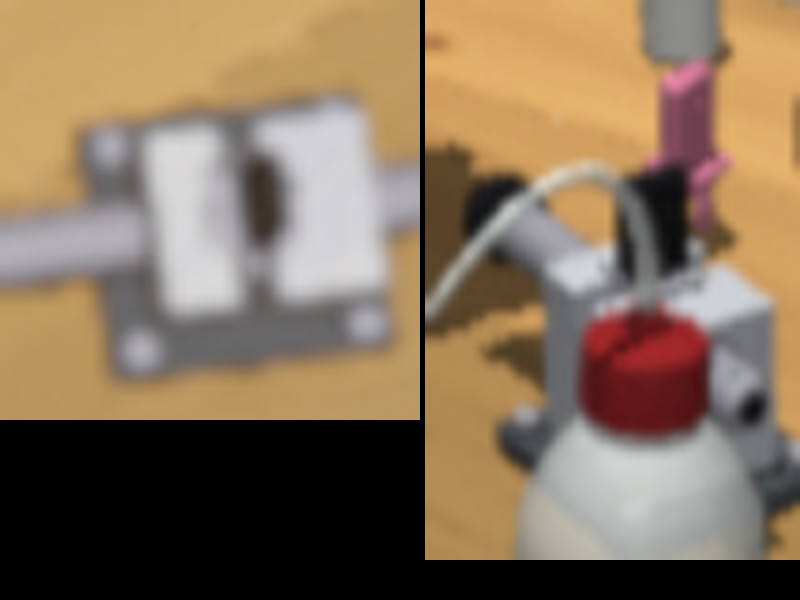

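The tab top corners at (617,183) and (685,170) match the home prediction of (615,182) and (679,163), and the foot is flat on both cheeks. Last check is that the tube didn't move, with the head now unobstructed.

Run:
```python
from meas import *
T=optics.read_camera("top");q=(.519,-.1306,-1.4435)
for y in(-.003,-.001,.001):
    s,v=prof(T,y,.0565,-.012,.008,q);print("mark",v[::2].astype(int).tolist())
    print("head",edge(*prof(T,y,.0525,-.07,-.05,q)),edge(*prof(T,y,.0605,-.083,-.067,q)))
```

```text
mark [176, 176, 176, 175, 173, 171, 168, 162, 155, 151, 154, 157, 163, 175, 187, 197, 203, 209, 212, 213]
head -62.69950587440164 -77.52776484402551
mark [179, 179, 178, 177, 175, 173, 170, 165, 159, 153, 155, 159, 163, 175, 187, 198, 203, 208, 212, 213]
head -62.72174850404318 -77.1930883935087
mark [174, 175, 175, 175, 173, 171, 168, 164, 158, 153, 154, 159, 165, 175, 186, 197, 203, 208, 212, 213]
head -62.5712001873181 -76.86569220180449
```

The mark profile hasn't changed, and every estimate has it within 3 mm of the face. Handing in.

```bash
python3 -c "
from rig import ctrl
print(ctrl.job_done(),ctrl.get_clock())"
```

```text
the job is handed in; nothing more can be done
the job is handed in; nothing more can be done
```

I handed the job in; the hand-in gave no verdict. The tube is in the bore with its ring mark an estimated 0 to 3 mm short of the front face (limit 3 mm), the clip is home with its foot on the block and tab upright, the gripper is clear, and I saw no bystander moved.

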